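Set the two empty stock feeders to their loading position

TASK

Three spring-loaded stock feeders are screwed to the counter; two are empty and one still holds cartons. Make the two empty ones ready for refilling: push each one's sliding follower back by its tab, past the stop pin, and let it come forward again until it rests latched against the pin at mid travel. Just push the tabs on their front faces, never grip them, and leave the stocked feeder and the other things on the counter where they are.

Things in the scene. Friction and masses are not known exactly. Their poses are not given: they have to be found in the camera images.
- feeder_a: Empty stock feeder: open-topped aluminium tray 260 long (x) x 96 wide (y), screwed down. Origin: centre of its underside, on the counter. x runs along the lane from the low front lip (28 high) to the back wall; side and back walls 48 high. The grey follower (82 wide, 48 high) carries a push tab, front face at x = -85 at home. Turned up to 0.3 rad; which feeder stands where varies.
- feeder_a_tab (a point): Push point of feeder a: centre of the front (-x) face of the upright tab, 75 above the counter; moves with the follower. The tab is 48 wide (y), 12 thick, and spans heights 47 to 97, above the tray's walls, with free air in front of it. Only its front face is to be touched.
- feeder_a_slide (a joint): Travel of feeder a's follower in m: 0 = home, grows as it is pushed to the tray's +x, 0.090 = end stop. A damped spring drives it back (3.6 N at home, 9 N at the end); passing the pin takes about 9 to 12 N. By 0.055 it has surely cleared the pin, which springs up behind it; let go from there to 0.090 it returns and rests on the pin at 0.050. Let go before 0.050 it returns to 0.
- feeder_a_pin (a joint): Feeder a's stop pin, 8 in diameter, standing 12 out of the tray floor at x = -39, y = +22 of the tray: 0 = up, grows as it is pressed down (0.0115 at most). The follower's sloping rear underside pushes it down on the way back.
- feeder_b: The other empty feeder, the same in all respects as feeder_a.
- feeder_b_tab (a point): Push point of feeder b, as for feeder a.
- feeder_b_slide (a joint): Travel of feeder b's follower, as for feeder a.
- feeder_b_pin (a joint): Stop pin of feeder b, as for feeder a.
- feeder_c: The stocked feeder: same tray, with three cartons 72 wide x 50 high in the lane in front of its follower, whose tab therefore stands about mid-lane. Leave alone.
- feeder_c_slide (a joint): Displacement of feeder c's follower from its place against the cartons (m); must stay near 0.
- coupling: Loose grey conduit coupling, upright tube 32 in diameter, 45 high, beside a feeder. Origin: centre of underside.
- carton: Loose small cardboard carton 50 x 35 x 30 high, beside a feeder. Origin: centre of underside.
- spool: Loose black spool 40 in diameter, 36 high, beside a feeder. Origin: centre of underside.
- pen_cup: Loose empty wooden cup 72 in diameter, 95 high, near the right front of the work. Origin: centre of underside.
- driver: Loose screwdriver lying flat, about 200 long, near the left front. Origin: on its underside, near mid length.
- tape: Loose roll of white tape lying flat, 70 in diameter, 20 high, nearer the robot than the feeders.
- junction_box: Loose open white plastic junction box 60 x 60 x 45 high, nearer the robot than the feeders. Origin: centre of underside.

How it is judged:
By the outcome, as a careful person would: the job done as asked, in the order asked, and still so for the second after the job is handed in, with the robot touching nothing.
It also fails if it takes over 45 s, if anything falls off the work surface, if the arm or the gripper's body presses on something with over 40 N, if the wrist force passes 120 N, or if a joint passes its speed limit or range.

ROBOT

A 6-joint arm with a two-finger parallel gripper is mounted at the origin on the work surface. World frame = base frame: x ahead of the robot, y to its left, z up, the work surface at z = 0. Lengths are in m, angles in rad, forces in N, time in s.
With the tool pointing down it reaches from about 0.25 to 0.775 m from the base axis. Payload 4 kg.
Tool frame: the origin (TCP) lies midway between the tips of the shut fingers; the grasp point (between the pads) lies 19 mm behind it; z points along the fingers, y is the line along which they close (so a half turn about z gives the same grasp; the last joint's range is limited). The gripper opens to 94 mm and grips with 3 to 60 N. Pads are 16 mm wide; open, the fingers measure 119 mm over their backs; the gripper's body (75 mm by 177 mm) begins 78 mm behind the grasp point.
Start: joints at [-1.357, 0.087, 1.371, -0, 1.684, -0.103], TCP at [0.171, -0.523, 0.206] pointing down, gripper open.
Joint ranges: [-3.1, 3.1], [-0.76, 2.03], [0.27, 2.55], [-1.08, 4.22], [0.17, 2.65], [-2.57, 2.57]. Speed limits (rad/s): [2.79, 2.79, 3.14, 3.14, 3.14, 3.14].

INTERFACE

Orientations are given as [roll, pitch, yaw] about the fixed x, y, z axes, in that order (R = Rz(yaw) Ry(pitch) Rx(roll)).
In Python, from bench import get_obs, snapshot, close_job gives the robot as it stands. The module is installed in compiled form; this text tells all that it offers.
- The arm moves only by the tool drive_tool, never from a script. Its argument "commands" is a list of rows, each a list of 6 numbers: the shift along the tool's x, y, z in units of 0.04 m (1.0 is 0.04 m), then the turn, a rotation vector about the tool's x, y, z in units of 0.1 rad (1.0 is 0.1 rad). In form: [[dx, dy, dz, wx, wy, wz], ...]. A call has 1 to 20 rows; each row shifts and turns the commanded pose from where the row before left it, along the tool's axes as they then stand; what a row does not reach is not made up. A row lasts 1/8 s, in which the tool goes at most 62.5 mm and 10.7 degrees, less where a joint would pass 70% of its speed; a pose out of reach is approached as far as the arm can. A call with a number of a shift or a turn outside -1 to 1 is refused whole. A call with a gripper value outside its range is refused whole. "gripper" is the closure, from 0 (fully open) to 1 (shut), set as the call begins (left out, the last holds). The fingers move at their own pace and stop on an object; the grip force is fixed at half the most. Time passes only in rows, so rows that do not move let the fingers close. It gives the time, the measured TCP pose, the force, the opening and the grip force at its end, in the units of the state.
- get_obs(): the state, without advancing time (a new reading comes with each control period).
- snapshot(name): name is "side" or "top"; returns a dict with "image" (400x640x3 uint8, blue, green, red), "range_z" (400x640 float32, m along the optical axis (not along the pixel's ray), 0 where there is no reading), "fx", "fy", "cx", "cy" (pixels), "rvec" (rotation vector, rad) and "tvec" (3), from world to camera coordinates, as OpenCV has them. Camera axes: x right, y down, z forward; pixel columns grow to the right and rows downward; lengths in m; the calibration is good to about 2 mm. A picture is of the moment at which its call begins.
- close_job(): hands the job in; it is judged then, once.
The state is a dict: "time": time; "joint_positions": joint angles; "qvel": joint speeds; "joint_torque": joint torques, N m; "tool_pos": TCP position; "ee_rot": TCP orientation; "wrist_force": force on the tool from outside, world axes, zero at the start; "wrist_torque": the same for the moment, N m; "width": finger opening in m; "finger_force": force on a finger pad.
Only numpy, scipy, OpenCV 4.12 (cv2) and the standard library are available. Lean on these libraries where they do the work, as an engineer would, in place of code of your own. Each camera call takes 0.05 s, during which the arm holds its last target. There are 200 camera calls.

## Working session

There is one attempt and no reset: what is moved stays moved. The work goes in short steps, Python scripts to look and compute and a tool call to move; the robot and the scene stay as the last step left them, time stands still between calls to the robot, and variables do not carry over. Pictures are saved under pics/ and viewed, at most 10 in all, crops included, and the job is handed in when it is done.

Besides the shell and the picture viewer there is one more tool, called after "Emit:" as name([rows], argument=value, ...), one row to a line, values as JSON. drive_tool: Moves the arm, as the interface text tells. Its arguments: {"type":"object","properties":{"commands":{"type":"array"},"gripper":{"type":"number"}},"required":["commands"]}

```bash
mkdir -p pics; cat > h.py <<'E'
import numpy as np, cv2
from bench import *
def snap(n):
    s=snapshot(n); R=cv2.Rodrigues(np.array(s['rvec'],float))[0]; t=np.array(s['tvec'],float).ravel()
    z=s['range_z']; v,u=np.mgrid[:400,:640]
    P=np.stack([(u-s['cx'])/s['fx']*z,(v-s['cy'])/s['fy']*z,z],-1)
    W=(P-t)@R
    W[z==0]=np.nan
    return s['image'],W
E
python3 - <<'E'
from h import *
for n in('top','side'):
    im,W=snap(n); cv2.imwrite(f'pics/{n}0.png',im); np.save(n+'0.npy',W)
print(get_obs())
E
```

```text
{'time': 0.1, 'joint_positions': array([-1.35709015e+00,  8.78802075e-02,  1.37206637e+00, -2.70698100e-05,
        1.68357612e+00, -1.03114682e-01]), 'qvel': array([-0.00020216, -0.0011776 , -0.00101932,  0.00102848, -0.00074781,
       -0.00099778]), 'joint_torque': array([ 2.80730739e-03, -3.41251123e+01, -3.03299510e+01,  7.21029122e-02,
        3.04682530e-02, -9.46990326e-05]), 'tool_pos': array([ 0.17122852, -0.52216664,  0.20444034]), 'ee_rot': array([-3.13967010e+00, -1.71902154e-04,  3.16817672e-01]), 'wrist_force': array([ 0.43156978, -0.40551621,  0.68219173]), 'wrist_torque': array([ 0.02021746,  0.01951958, -0.0158554 ]), 'finger_force': 0.0, 'width': 0.09402109994409377}
```

View pics/top0.png

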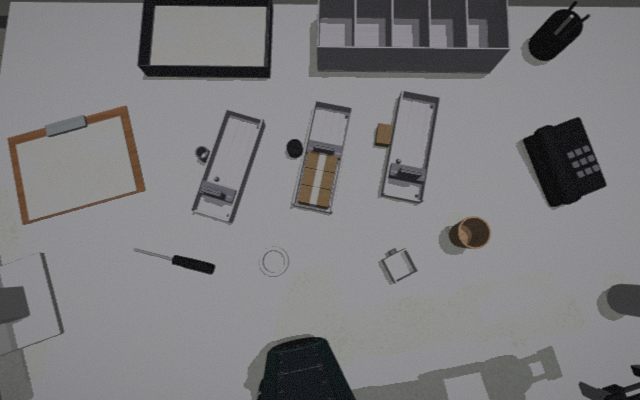

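View pics/side0.png

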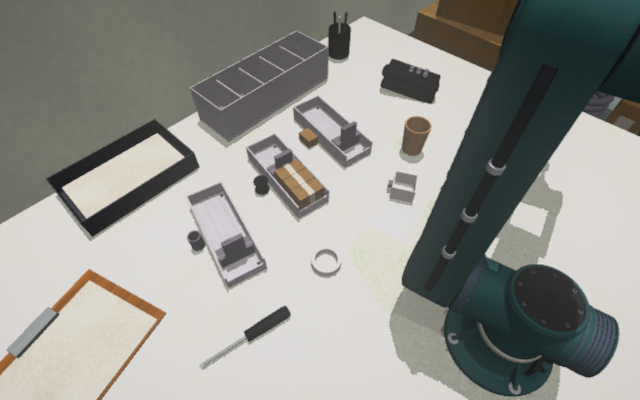

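The top view shows empty feeders at left (tab about 217,190) and right (tab about 407,172), and the stocked one in the middle (tab about 323,148). The side view agrees: the cup is in front of the right feeder at (417,135) and the tape in front of the left at (326,262).

```bash
python3 - <<'E'
from h import *
W=np.load('top0.npy')
im=cv2.imread('pics/top0.png')
for nm,(u0,u1,v0,v1) in dict(L=(185,270,105,225),R=(376,445,88,207),C=(288,355,98,215)).items():
    P=W[v0:v1,u0:u1].reshape(-1,3); P=P[~np.isnan(P[:,0])]
    T=P[(P[:,2]>.08)&(P[:,2]<.11)]
    Q=P[(P[:,2]>.040)&(P[:,2]<.055)]
    F=P[(P[:,2]>.002+.018)&(P[:,2]<.06)]
    print(nm,'tab',len(T),T.mean(0).round(4),T.min(0).round(3),T.max(0).round(3),cv2.minAreaRect(T[:,:2].astype('f4')))
    print('  walls',len(Q),cv2.minAreaRect(Q[:,:2].astype('f4')),'tray',cv2.minAreaRect(F[:,:2].astype('f4')))
for nm,(u0,u1,v0,v1) in dict(cup=(445,495,212,255),box=(378,420,244,285),tape=(255,292,243,280),drv=(130,218,245,276)).items():
    P=W[v0:v1,u0:u1].reshape(-1,3);P=P[~np.isnan(P[:,0])];P=P[P[:,2]>.010]
    print(nm,P.min(0).round(3),P.max(0).round(3))
b=np.hstack([cv2.resize(im[95:230,180:280],None,fx=4,fy=4),cv2.resize(im[80:215,370:470],None,fx=4,fy=4)])
cv2.imwrite('pics/crop.png',b)
# px to world for feeder corners from hand
E
```

```text
L tab 138 [0.5194 0.2471 0.096 ] [0.509 0.225 0.08 ] [0.531 0.274 0.101] ((0.5204947590827942, 0.24901509284973145), (0.04905654862523079, 0.012235142290592194), 74.44342803955078)
  walls 1047 ((0.6017483472824097, 0.24516917765140533), (0.13409927487373352, 0.26030731201171875), 74.29155731201172) tray ((0.6017245650291443, 0.24516814947128296), (0.1341516077518463, 0.26040375232696533), 74.13241577148438)
R tab 158 [ 0.5732 -0.1969  0.0952] [ 0.565 -0.221  0.08 ] [ 0.583 -0.174  0.101] ((0.574140191078186, -0.19775785505771637), (0.04798819497227669, 0.012639529071748257), 78.76101684570312)
  walls 851 ((0.6523607969284058, -0.21228033304214478), (0.0965825766324997, 0.2611749768257141), 79.75501251220703) tray ((0.6558132171630859, -0.19270767271518707), (0.13633188605308533, 0.26134246587753296), 79.75501251220703)
C tab 151 [ 0.6258 -0.0015  0.095 ] [ 0.617 -0.025  0.081] [0.638 0.023 0.102] ((0.6273725628852844, -0.001294415444135666), (0.0480334609746933, 0.013083291240036488), 79.28240966796875)
  walls 724 ((0.6269708871841431, 0.01755230873823166), (0.133260115981102, 0.2608436048030853), 79.44487762451172) tray ((0.6271699666976929, 0.02021247148513794), (0.13848914206027985, 0.2615085244178772), 79.61335754394531)
cup [ 0.406 -0.368  0.01 ] [ 0.476 -0.297  0.099]
box [ 0.325 -0.223  0.01 ] [ 0.406 -0.143  0.049]
tape [0.335 0.078 0.011] [0.402 0.147 0.025]
drv [0.338 0.252 0.011] [0.393 0.448 0.031]
```

View pics/crop.png

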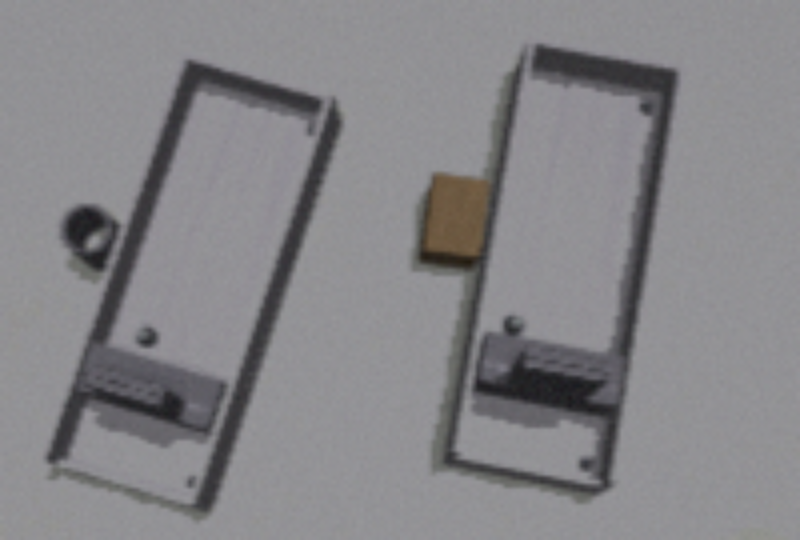

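Emit:
drive_tool([
  [0,0,0,0,0,0.99],
  [0,0,0,0,0,0.99],
  [0,0,0,0,0,0.99],
  [0,0,0,0,0,0.99],
  [0,0,0,0,0,0.99],
  [0.57,-0.75,0,0,0,0],
  [0.57,-0.75,0,0,0,0],
  [0.57,-0.75,0,0,0,0],
  [0.57,-0.75,0,0,0,0],
  [0.57,-0.75,0,0,0,0],
  [0.57,-0.75,0,0,0,0],
  [0.57,-0.75,0,0,0,0],
  [0.57,-0.75,0,0,0,0],
  [0.57,-0.75,0,0,0,0],
  [0.57,-0.75,0,0,0,0],
  [0.57,-0.75,0,0,0,0],
  [0.57,-0.75,0,0,0,0],
  [0.57,-0.75,0,0,0,0],
  [0,0,0,0,0,0],
  [0,0,0,0,0,0],
], gripper=1)

```text
time: 2.6
tool_pos: [0.5316, -0.1916, 0.205]
ee_rot: [3.141, 0.001, -0.178]
wrist_force: [-0.1, -0.5, -1.0]
width: 0.0004
finger_force: 0.0
```

Emit:
drive_tool([
  [0,0,0.87,0,0,0],
  [0,0,0.87,0,0,0],
  [0,0,0.87,0,0,0],
  [0,0,0.86,0,0,0],
  [0,0,0,0,0,0],
  [0,0,0,0,0,0],
  [0.25,0,0,0,0,0],
  [0.25,0,0,0,0,0],
  [0,0,0,0,0,0],
])

```text
time: 3.72
tool_pos: [0.5532, -0.1952, 0.0674]
ee_rot: [3.141, -0.002, -0.178]
wrist_force: [-0.4, 0.5, -0.3]
width: 0.0003
finger_force: 0.0
```

```bash
python3 - <<'E'
from h import *
im,W=snap('top');np.save('t1.npy',W)
im2,_=snap('side')
cv2.imwrite('pics/c1.png',np.hstack([cv2.resize(im[80:230,350:480],None,fx=3,fy=3),cv2.resize(im2[75:225,280:410],None,fx=3,fy=3)]))
E
```

```text
(no output)
```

View pics/c1.png

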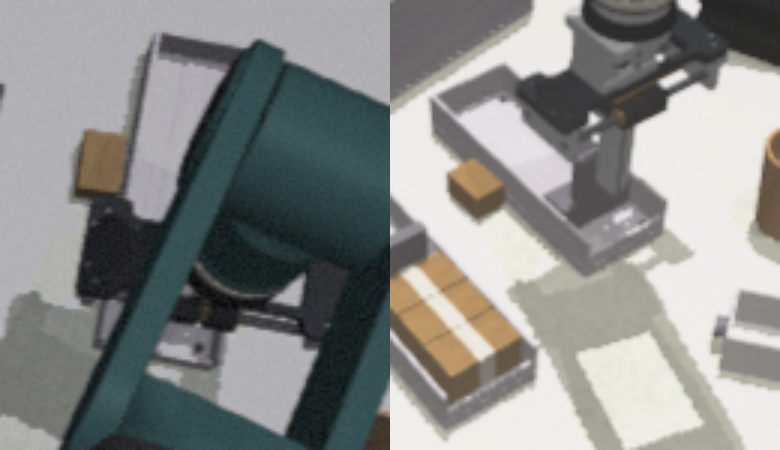

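The fingers stand square in front of the right tab, a few mm off it and clear of the tray (side crop about 600,210).

Emit:
drive_tool([
  [0.15,0,0,0,0,0],
  [0.15,0,0,0,0,0],
  [0.15,0,0,0,0,0],
  [0.15,0,0,0,0,0],
  [0.15,0,0,0,0,0],
  [0.15,0,0,0,0,0],
])

```text
time: 4.58
tool_pos: [0.5858, -0.201, 0.0666]
ee_rot: [-3.141, 0.005, -0.178]
wrist_force: [-8.9, 1.7, 5.3]
width: 0.0003
finger_force: 4.3
```

Emit:
drive_tool([
  [0.15,0,0,0,0,0],
  [0.15,0,0,0,0,0],
  [0.15,0,0,0,0,0],
  [0.15,0,0,0,0,0],
  [0.15,0,0,0,0,0],
  [0.15,0,0,0,0,0],
  [0.15,0,0,0,0,0],
  [0,0,0,0,0,0],
  [0,0,0,0,0,0],
])

```text
time: 5.7
tool_pos: [0.6272, -0.2085, 0.0666]
ee_rot: [-3.142, 0.004, -0.178]
wrist_force: [-7.3, 1.3, 5.0]
width: 0.0003
finger_force: 3.8
```

Emit:
drive_tool([
  [-0.1,0,0,0,0,0],
  [-0.1,0,0,0,0,0],
  [-0.1,0,0,0,0,0],
  [-0.1,0,0,0,0,0],
  [-0.1,0,0,0,0,0],
  [-0.15,0,0,0,0,0],
  [-0.2,0,0,0,0,0],
  [-0.25,0,0,0,0,0],
  [-0.2,0,0,0,0,0],
  [0,0,-0.8,0,0,0],
  [0,0,-0.9,0,0,0],
  [0,0,-0.9,0,0,0],
  [0,0,-0.9,0,0,0],
  [0,0,0,0,0,0],
  [0,0,0,0,0,0],
])

```text
time: 7.58
tool_pos: [0.5769, -0.1993, 0.2055]
ee_rot: [-3.141, 0.001, -0.178]
wrist_force: [-0.7, 0.4, -0.6]
width: 0.0008
finger_force: 0.0
```

Emit:
drive_tool([
  [0,0,0,0,0,0.97],
  [-0.39,-0.74,0,0,0,0],
  [-0.39,-0.74,0,0,0,0],
  [-0.39,-0.74,0,0,0,0],
  [-0.39,-0.74,0,0,0,0],
  [-0.39,-0.74,0,0,0,0],
  [-0.39,-0.74,0,0,0,0],
  [-0.39,-0.74,0,0,0,0],
  [-0.39,-0.74,0,0,0,0],
  [-0.39,-0.74,0,0,0,0],
  [-0.39,-0.74,0,0,0,0],
  [-0.39,-0.74,0,0,0,0],
  [-0.39,-0.74,0,0,0,0],
  [-0.39,-0.74,0,0,0,0],
  [-0.39,-0.74,0,0,0,0],
  [0,0,0,0,0,0],
  [0,0,0,0,0,0],
])

```text
time: 9.7
tool_pos: [0.4794, 0.2578, 0.205]
ee_rot: [3.139, 0.002, -0.275]
wrist_force: [-0.1, -0.4, 0.7]
width: 0.0005
finger_force: 0.0
```

```bash
python3 - <<'E'
from h import *
im,W=snap('top')
P=W[85:210,370:450].reshape(-1,3); P=P[~np.isnan(P[:,0])]; T=P[(P[:,2]>.08)&(P[:,2]<.11)]
r=cv2.minAreaRect(T[:,:2].astype('f4')); print(r, ((np.array(r[0])-[.5741,-.1978])@[.984,-.178]))
E
```

```text
((0.62244713306427, -0.2065715789794922), (0.04752621799707413, 0.013239473104476929), 79.6979751586914) 0.04913491999359126
```

Emit:
drive_tool([
  [0,-0.07,0.87,0,0,0],
  [0,0,0.87,0,0,0],
  [0,0,0.87,0,0,0],
  [0,0,0.86,0,0,0],
  [0,0,0,0,0,0],
  [0.25,0,0,0,0,0],
  [0.25,0,0,0,0,0],
  [0.15,0,0,0,0,0],
  [0.15,0,0,0,0,0],
  [0.15,0,0,0,0,0],
  [0.15,0,0,0,0,0],
  [0.15,0,0,0,0,0],
])

```text
time: 11.25
tool_pos: [0.5281, 0.2483, 0.0681]
ee_rot: [-3.141, 0.002, -0.275]
wrist_force: [-8.3, 2.6, 6.7]
width: 0.0002
finger_force: 3.8
```

Emit:
drive_tool([
  [0.15,0,0,0,0,0],
  [0.15,0,0,0,0,0],
  [0.15,0,0,0,0,0],
  [0.15,0,0,0,0,0],
  [0.15,0,0,0,0,0],
  [0.15,0,0,0,0,0],
  [0.15,0,0,0,0,0],
  [0.15,0,0,0,0,0],
  [0,0,0,0,0,0],
  [0,0,0,0,0,0],
])

```text
time: 12.5
tool_pos: [0.5734, 0.2355, 0.068]
ee_rot: [3.141, 0.004, -0.274]
wrist_force: [-6.9, 1.7, 5.1]
width: 0.0006
finger_force: 3.8
```

Emit:
drive_tool([
  [-0.1,0,0,0,0,0],
  [-0.1,0,0,0,0,0],
  [-0.1,0,0,0,0,0],
  [-0.1,0,0,0,0,0],
  [-0.1,0,0,0,0,0],
  [-0.15,0,0,0,0,0],
  [-0.2,0,0,0,0,0],
  [-0.25,0,0,0,0,0],
  [-0.2,0,0,0,0,0],
  [0,0,-0.8,0,0,0],
  [0,0,-0.9,0,0,0],
  [0,0,-0.9,0,0,0],
  [0,0,-0.9,0,0,0],
  [-0.8,0,0,0,0,0],
  [-0.8,0,0,0,0,0],
  [-0.8,0,0,0,0,0],
  [-0.8,0,0,0,0,0],
  [0,0,0,0,0,0],
  [0,0,0,0,0,0],
])

```text
time: 14.88
tool_pos: [0.4023, 0.2835, 0.2079]
ee_rot: [-3.142, -0.001, -0.275]
wrist_force: [-0.1, 0.2, -0.4]
width: 0.0004
finger_force: 0.0
```

```bash
python3 - <<'E'
from h import *
im,W=snap('top'); cv2.imwrite('pics/end.png',im)
for b,c,u in (((85,210,370,450),[.5741,-.1978],[.984,-.178]),((105,225,185,270),[.5205,.2490],[.962,-.272]),((98,215,288,355),[.6274,-.0013],[.983,-.18])):
    P=W[b[0]:b[1],b[2]:b[3]].reshape(-1,3); P=P[~np.isnan(P[:,0])]; T=P[(P[:,2]>.08)&(P[:,2]<.11)]
    r=cv2.minAreaRect(T[:,:2].astype('f4')); print(r, (np.array(r[0])-c)@u)
E
```

```text
((0.6226065754890442, -0.20654094219207764), (0.04762761667370796, 0.013305725529789925), 79.68632507324219) 0.04928635799140924
((0.5677502751350403, 0.2356143593788147), (0.04883098229765892, 0.012426415458321571), 74.2090835571289) 0.04909565892887119
((0.626949667930603, -0.0014203116297721863), (0.04791782796382904, 0.012381411157548428), 78.8606948852539) -0.000421020330858189
```

View pics/end.png

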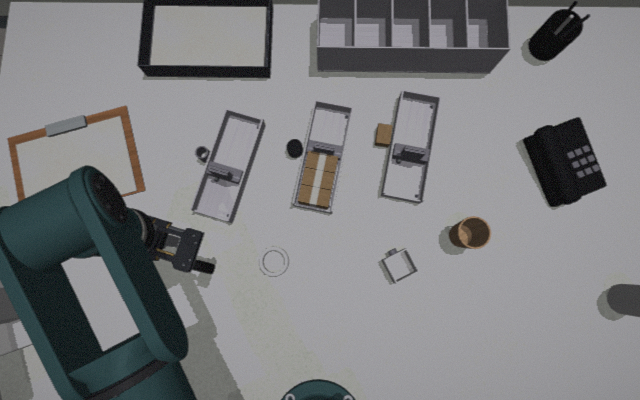

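Both followers now rest at mid travel (left tab about 223,175, right about 410,155). The stocked feeder and the loose items are where they were.

```bash
python3 -c "
from bench import *
print(close_job())"
```

```text
the job is handed in; nothing more can be done
None
```

I latched both empty feeders against their stop pins (measured travel about 0.049 m on each, against 0.050 nominal), left the stocked feeder and loose items where they were, and handed the job in at about 15 s.

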